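Refit the dust extractor's filter cassette and reset its tripped breaker

ROBOT

A 6-joint arm with a two-finger parallel gripper is mounted at the origin on the work surface. World frame = base frame: x ahead of the robot, y to its left, z up, the work surface at z = 0. Lengths are in m, angles in rad, forces in N, time in s.
With the tool pointing down it reaches from about 0.425 to 0.95 m from the base axis. Payload 3.5 kg.
Tool frame: the origin (TCP) lies at the very end of the fingers, on their centre line; the grasp point (between the pads) lies 19 mm behind it (ctrl.grip_point_offset is the distance from the TCP to the grasp point, in m); z points along the fingers, y is the line along which they close (so a half turn about z gives the same grasp; the last joint's range is limited). The gripper opens to 85 mm and grips with 20 to 120 N. Pads are 22 mm wide; open, the fingers measure 114 mm over their backs; the gripper's body (76 mm by 85 mm) begins 54 mm behind the grasp point. The pads swing forward as they close: fully open they stand 13 mm farther back than shut.
Start: joints at [1.141, 0.286, 1.577, -0, 1.279, -0.15], TCP at [0.186, 0.649, 0.231] pointing down, gripper open.
Joint ranges: [-2.77, 2.77], [-0.9, 2.22], [0.21, 2.48], [-1.53, 4.67], [0.24, 2.81], [-2.84, 2.84]. Speed limits (rad/s): [2.79, 2.79, 3.14, 3.14, 3.14, 3.14].

INTERFACE

Orientations are given as a unit quaternion [x, y, z, w].
In Python, from plant import ctrl gives the robot as it stands. The module is installed in compiled form; this text tells all that it offers.
- The arm moves only by the shell command python3 -m pendant 'ROWS' [OPENING] [FORCE]. ROWS is JSON, a list of rows, each an object of numbers: "dx", "dy", "dz": the shift along the tool's x, y, z in cm; "twist": the turn about the tool's z in degrees. A call has 1 to 10 rows; each row is the pose to reach, as a shift and turn from the pose commanded when the call began, along the tool's axes at that moment; what a row does not reach only later rows make up. A row lasts 1/8 s, in which the tool goes at most 62.5 mm and 10.7 degrees, less where a joint would pass 70% of its speed; a pose out of reach is approached as far as the arm can. A call with a gripper value outside its range is refused whole. OPENING is the opening in per cent of the stroke, from 0 (shut) to 100 (fully open), set as the call begins (- or left out, the last holds). The fingers move at their own pace and stop on an object; FORCE is the grip in N (left out, the last holds). Time passes only in rows, so rows that repeat a pose let the fingers close. It gives the time, the measured TCP pose, the force, the opening and the grip force at its end, in the units of the state.
- ctrl.get_state(): the state, without advancing time (a new reading comes with each control period).
- ctrl.read_camera(name): name is "side" or "top" or "wrist"; returns a dict with "img" (420x560x3 uint8, red, green, blue), "depth" (420x560 float32, m along the optical axis (not along the pixel's ray), 0 where there is no reading), "camera_matrix" (3x3 intrinsics, pixels), "xyz" and "rotation" of the camera in the world; the wrist camera has in their place "tool_from_camera" (4x4, takes a point from camera to tool coordinates, whose origin is the TCP and whose axes are the flange's). Camera axes: x right, y up, looking along -z (the intrinsics and any distortion apply to the point x, -y, -z); pixel columns grow to the right and rows downward; lengths in m; the calibration is good to about 2 mm. A picture is of the moment at which its call begins: read the wrist's pose just before it.
- ctrl.sign_off(): hands the job in; it is judged then, once.
The state is a dict: "time": time; "qpos": joint angles; "dq": joint speeds; "joint_efforts": joint torques, N m; "eef_pos": TCP position; "tcp_rot": TCP orientation; "contact_force": force on the tool from outside, world axes, zero at the start; "wrist_torque": the same for the moment, N m; "opening": opening from 0.0 (shut) to 1.0 (fully open); "finger_force": force on a finger pad.
Only numpy, scipy, OpenCV 4.12 (cv2) and the standard library are available. Lean on these libraries where they do the work, as an engineer would, in place of code of your own. Each camera call takes 0.05 s, during which the arm holds its last target. There are 200 camera calls.

TASK

The bench dust extractor has tripped because its filter is out. Take the white-framed filter cassette (not the grey charcoal one) from the wooden rack and fit it in the extractor's cradle, white pleats up and blue end outwards: steel end first under the lip, home against the spring of the sensing pin, then blue end down behind the yellow sill, so that it lies flat and by itself keeps the pin pressed in. Only after that reset the breaker by pushing its red lever fully off and then fully on, and leave everything else on the bench as it is.

Things in the scene. Friction and masses are not known exactly. Their poses are not given: they have to be found in the camera images.
- hepa_mid (a point): Centre of the white-framed filter cassette, the one to fit: loose rigid block 60 (x) by 160 (y) by 36 mm (z), 3 mm round edges, 0.22 to 0.42 kg. White pleats on top (+z), bright blue band on the last 22 mm at its +y end, small steel plate on its -y end face (this end goes in first). Starts flat in the rack's tray, in either of two places, steel end out in the open, blue end under the shelf.
- hepa_tab (a point): Centre of the white cassette's blue end face, 80 mm along +y from its centre; axes as the cassette's. In the rack about 88 mm of this end are under the shelf, so only the 72 mm at the steel end can be gripped there; in the cradle only the last 70 mm or so at the blue end have finger room.
- charcoal_mid (a point): Centre of the other cassette, same size and shape, grey frame and black pleats, in the other place of the rack; leave it.
- rack: Fixed wooden rack, 250 (x) by 200 mm (y), origin under its centre. Tray floor 12 mm above the bench. A shelf (underside 60, top 70 mm above the bench), with a back wall, covers only y > 0 and carries stock up to 110 mm high at y > 45 mm; the half y < 0 is open on top, in front and at the sides. The cassettes lie along y at x = -55 and +55 mm (50 mm between them) and are drawn out towards -y.
- blotter: Grey-green blotter sheet on the bench, 270 mm (x) by 200 mm (y) by 2 mm, between rack and extractor; origin at the centre of its underside. Its middle is free: a good place to put the cassette down and take it again.
- unit: Fixed bench dust extractor; origin on the bench under the centre of its low deck (300 in x by 260 mm in y, top 60 mm above the bench). A grey motor tower 200 mm high stands on its -y side (y from -130 to -295 mm). On the deck an aluminium cradle for the cassette runs along y, centre line at x = +30 mm, its floor 70 mm above the bench. Breaker on the deck at x = -95 mm.
- stop (a point): Nominal place of the cradle's rear stop: middle of its foot, at floor height, x +30, y -100 mm in the extractor's axes (which it shares). The face looks to +y. The whole cradle (stop, lip, pin, guides, sill) sits on slotted screws up to 7 mm either way along y from nominal: feel for the stop. Side guides 67 mm apart, 34 mm above the floor, run to 75 mm forward of the stop, then flare 15 mm.
- lip (a point): Nominal front edge of the steel lip over the rear stop: 20 mm forward (+y) of the stop face, underside 44 mm above the cradle floor, so 8 mm over a cassette lying flat. A level cassette cannot clear sill and lip together: slide it in with the steel end about 8 degrees lower, under the lip and against the pin until the stop is felt, then lower the blue end behind the sill while holding it back.
- sill (a point): Nominal top of the inner face of the yellow front sill: 165 mm forward (+y) of the rear stop (5 mm more than the cassette), 14 mm above the cradle floor, 8 mm thick, 50 mm wide. From 95 mm forward of the stop up to the sill the cradle floor is only 52 mm wide, so both sides of the blue end are free for fingers down to the deck, 10 mm below the floor.
- sensor_pin (a joint): Brass sensing pin, 10 mm diameter, out of the rear stop along +y on the centre line, 19 mm above the cradle floor; metres pressed in. 0 = free (tip 12 mm before the stop face), 0.012 = level with it. Spring 2 N at 0, 7 N at 0.012. Flat behind the sill, the cassette is pushed back on the sill and keeps the pin at about 0.007; friction there can hold it up off the floor: press it down.
- breaker (a joint): Angle of the breaker's red lever, rad: 0 = fully off (end stop, leaning 0.6 rad towards the extractor's +y, red field), 1.2 = fully on (end stop, leaning 0.6 rad towards -y and the tower, green field). It starts tripped, between the two. It stays where it is left; moving it takes 2 to 3 N at the tip.
- breaker_tip (a point): Top of the lever's red paddle (28 mm wide in the extractor's x, 11 mm thick, 22 mm tall, on a black stem). The lever turns about an axis along the extractor's x, at x -95, y 0 mm, 82 mm above the bench; the tip is 52 mm from that axis. Breaker housing 64 (x) by 110 mm (y), top 84 mm above the bench.
- weight: Cast-iron weight with a handle, 75 x 130 mm, 82 mm high, beyond the blotter; bystander, origin at the centre of its underside.
- brush_jar: Glass jar of brushes, 76 mm diameter, 230 mm high with the brushes; bystander, origin under its centre.
- paste_jar: Beige paste jar with white cap, 64 mm diameter, 75 mm high; bystander, origin under its centre.
- folder: Bone folder, 24 x 160 mm, 5 mm thick, lying on the far edge of the blotter; bystander, origin under its centre.
- eraser: Pink eraser in a paper sleeve, 26 x 60 mm, 16 mm high, on the near edge of the blotter; bystander, origin under its centre.

How it is judged:
On the way, in this order (a step that is already met when the one before it is completed fails the run):
1. the white cassette lies flat in the cradle, blue end out behind the sill, let go, with the pin held in (value of joint sensor_pin above 0.005 m and angle between hepa_mid's own z axis and vertical below 0.04 rad and z of hepa_mid in the frame of unit between 0.083 and 0.093 m and y of hepa_tab in the frame of unit above 0.045 m and contact force between the fingers and hepa below 0.2 N), for 0.2 s.
2. the breaker lever is pushed fully off (value of joint breaker below 0.08 rad), for 0.1 s.
3. the breaker lever is thrown fully on (value of joint breaker above 1.1 rad), for 0.2 s.
At the end, for the whole second after the job is handed in: The white cassette lies flat on the cradle floor (within 2.3 degrees of level, centre within 5 mm of 88 mm above the bench), pleats up and blue end outwards, released and still, holding the sensing pin pressed in by more than 5 mm; the breaker lever is fully on (above 1.1 of 1.2 rad) (all of step 1 and value of joint breaker above 1.1 rad and linear speed of hepa below 0.02 m/s); the robot touches nothing.
It fails at once if a bystander on the bench or the charcoal cassette is moved by more than 30 mm (distance of any of charcoal_mid, weight, brush_jar, paste_jar, folder, eraser from where it was at the start of the episode above 0.03 m).
It also fails if it takes over 69 s, if anything falls off the work surface, if the arm or the gripper's body presses on something with over 40 N, if the wrist force passes 120 N, or if a joint passes its speed limit or range.

## Working session

There is one attempt and no reset: what is moved stays moved. The work goes in short steps, Python scripts to look and compute and a shell command to move; the robot and the scene stay as the last step left them, time stands still between calls to the robot, and variables do not carry over. Pictures are saved under pics/ and viewed, at most 10 in all, crops included, and the job is handed in when it is done.

```bash
mkdir -p pics
cat > h.py <<'E'
import numpy as np,cv2
from plant import ctrl
from scipy.spatial.transform import Rotation as R
def cam(n):
    s=ctrl.get_state();c=ctrl.read_camera(n)
    if n=="wrist":
        T=np.eye(4);T[:3,:3]=R.from_quat(s["tcp_rot"]).as_matrix();T[:3,3]=s["eef_pos"]
        M=T@np.array(c["tool_from_camera"])
    else:
        M=np.eye(4);r=np.array(c["rotation"])
        M[:3,:3]=r if r.shape==(3,3) else R.from_quat(r).as_matrix();M[:3,3]=c["xyz"]
    c["M"]=M;return c
def ray(c,u,v,z):
    K=np.array(c["camera_matrix"]);d=np.array([(u-K[0,2])/K[0,0],-(v-K[1,2])/K[1,1],-1.])
    d=c["M"][:3,:3]@d;o=c["M"][:3,3];return o+d*(z-o[2])/d[2]
def cloud(c):
    K=np.array(c["camera_matrix"]);d=np.array(c["depth"]);v,u=np.mgrid[:d.shape[0],:d.shape[1]]
    p=np.stack([(u-K[0,2])/K[0,0]*d,-(v-K[1,2])/K[1,1]*d,-d],-1)
    return p@c["M"][:3,:3].T+c["M"][:3,3]
def save(c,f,box=None,s=1):
    im=c["img"][...,::-1]
    if box: im=im[box[1]:box[3],box[0]:box[2]]
    cv2.imwrite("pics/"+f,cv2.resize(im,None,fx=s,fy=s))
E
python3 - <<'E'
from h import *
s=ctrl.get_state();print(s)
a=cam("top");b=cam("side")
print({k:v for k,v in a.items() if k not in("img","depth")})
print(b["M"])
cv2.imwrite("pics/top.png",cv2.resize(a["img"][...,::-1],(800,600)));cv2.imwrite("pics/side.png",cv2.resize(b["img"][...,::-1],(800,600)))
np.savez("c0.npz",ti=a["img"],td=a["depth"],si=b["img"],sd=b["depth"])
E
```

```text
{'time': 0.0, 'qpos': array([ 1.14097426e+00,  2.87215966e-01,  1.57816020e+00,  2.48720152e-05,
        1.27862085e+00, -1.50024858e-01]), 'dq': array([-0.00023457, -0.00139349, -0.00024773, -0.00061261,  0.00116353,
        0.00103458]), 'joint_efforts': array([-8.72887795e-04, -4.05965173e+01, -2.92633617e+01, -1.57596915e-04,
        5.78799751e-03,  1.88089501e-05]), 'eef_pos': array([0.1861146 , 0.64815375, 0.22992275]), 'tcp_rot': array([ 1.39446169e-01,  9.90228923e-01, -1.14860534e-03, -3.55085898e-04]), 'contact_force': array([-0.64624489,  0.45715531,  0.32972326]), 'wrist_torque': array([-0.03542032,  0.02486524, -0.00056383]), 'finger_force': 0.0, 'opening': 1.0004549413361268}
{'camera_matrix': array([[378.90553461,   0.        , 278.55837695],
       [  0.        , 378.90553461, 213.70841412],
       [  0.        ,   0.        ,   1.        ]]), 'xyz': array([0.39611612, 0.07379617, 0.98505015]), 'rotation': array([-0.07008858,  0.08120533,  0.76583353, -0.63402861]), 'M': array([[-0.18619061,  0.95973762, -0.21032538,  0.39611612],
       [-0.98250388, -0.18282682,  0.03550319,  0.07379617],
       [-0.00437937,  0.21325586,  0.97698657,  0.98505015],
       [ 0.        ,  0.        ,  0.        ,  1.        ]])}
[[ 0.91698563  0.27175068 -0.29204268  0.22693848]
 [-0.39832603  0.58379118 -0.70747738 -0.81385135]
 [-0.02176552  0.76507479  0.64357349  0.92351165]
 [ 0.          0.          0.          1.        ]]
```

View pics/top.png

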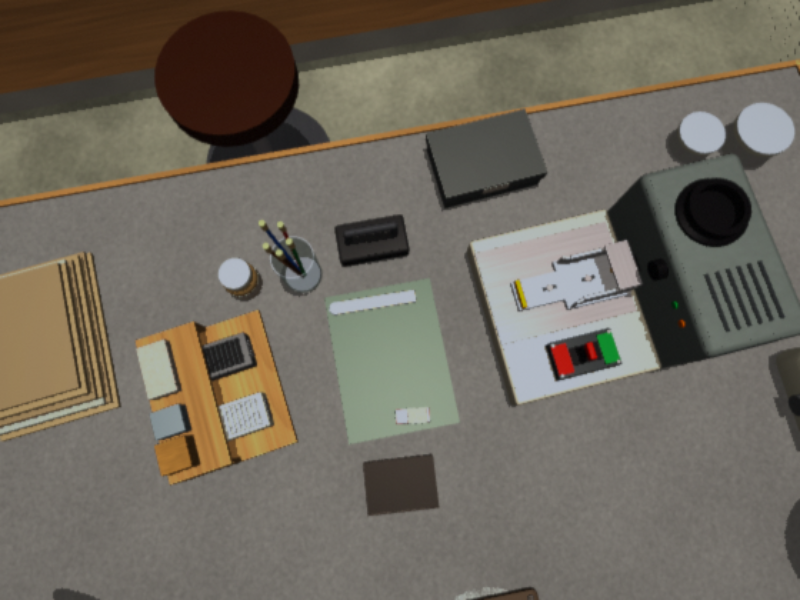

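View pics/side.png

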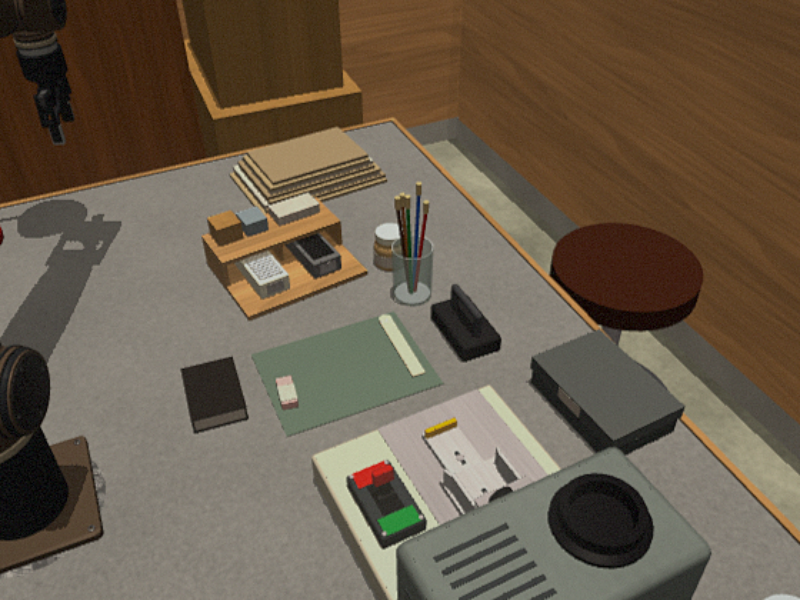

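The top view shows the rack on the left at about (215,395), with the white cassette at (245,415) in its near place. The blotter is at (393,360), and the extractor is on the right with the yellow sill at (520,293), lip (622,265) and breaker (585,353). The side view agrees with this: the rack and unit axes are nearly parallel, and the steel end faces the extractor.

Run:
```python
from h import *
c=cam("top");im=c["img"];hsv=cv2.cvtColor(im,cv2.COLOR_RGB2HSV);f=0.7
def comp(m,box,z,name):
    x0,y0,x1,y1=[int(t*f) for t in box];k=np.zeros(m.shape,np.uint8);k[y0:y1,x0:x1]=m[y0:y1,x0:x1]
    n,l,st,_=cv2.connectedComponentsWithStats(k);i=1+np.argmax(st[1:,4])
    cs,_=cv2.findContours((l==i).astype(np.uint8),0,2);r=cv2.boxPoints(cv2.minAreaRect(max(cs,key=cv2.contourArea)))
    P=np.array([ray(c,u,v,z)[:2] for u,v in r]);e=P[1]-P[0],P[2]-P[1]
    L=[np.linalg.norm(t) for t in e];d=e[int(L[1]>L[0])]
    print(name,P.mean(0).round(4),"sizes",np.round(L,4),"long dir deg",round(np.degrees(np.arctan2(d[1],d[0])),1),st[i,4])
H,S,V=hsv[...,0],hsv[...,1],hsv[...,2]
comp((S<60)&(V>110),(205,380,285,450),.048,"white")
comp((H>20)&(H<35)&(S>130),(500,260,540,320),.084,"sill")
comp(((H<8)|(H>172))&(S>150),(545,335,575,385),.084,"red")
comp((H>45)&(H<80)&(S>130),(595,325,630,370),.084,"green")
comp((H>35)&(H<85)&(S>25)&(V>70),(320,270,465,450),.002,"blotter")
q=lambda u,v,z:ray(c,u*f,v*f,z)[:2].round(4)
print("deck",[q(*p,.06) for p in((471,243),(605,211),(517,403),(660,367))])
print("rack front",[q(*p,.012) for p in((260,312),(297,440))])
W=cloud(c);print("tower d check deck z",[W[int(v*f),int(u*f)].round(3) for u,v in((500,270),(525,370),(245,415),(620,265),(590,353),(400,350))])
```

```text
white [0.459  0.3323] sizes [0.0765 0.0601] long dir deg -82.2 774
sill [ 0.5714 -0.1684] sizes [0.0086 0.0494] long dir deg -177.1 70
red [ 0.4494 -0.2106] sizes [0.0292 0.0504] long dir deg -177.3 248
green [ 0.454  -0.2898] sizes [0.0257 0.0514] long dir deg -177.0 228
blotter [0.5146 0.0719] sizes [0.2108 0.2725] long dir deg 179.5 7190
deck [array([ 0.6831, -0.1098]), array([ 0.6971, -0.3616]), array([ 0.3926, -0.1252]), array([ 0.4061, -0.3782])]
rack front [array([0.6406, 0.2897]), array([0.402 , 0.2565])]
tower d check deck z [array([ 0.624, -0.149,  0.062]), array([ 0.444, -0.15 ,  0.062]), array([0.46 , 0.331, 0.05 ]), array([ 0.582, -0.332,  0.121]), array([ 0.447, -0.24 ,  0.134]), array([0.527, 0.05 , 0.005])]
```

```bash
cat >> h.py <<'E'
def go(x,y,z,yaw=None):
    s=ctrl.get_state();r=R.from_quat(s["tcp_rot"]).as_matrix();d=r.T@(np.array([x,y,z])-s["eef_pos"])*100
    a=np.degrees(np.arctan2(r[1,1],r[0,1]));t=0 if yaw is None else (a-yaw+90)%180-90
    print("d cm",d.round(2),"twist",round(t,1),"yaw now",round(a,1),"q6",s["qpos"][5].round(2),"t",round(s["time"],2))
E
python3 -c "
from h import *
go(.4588,.3343,.13,7.8)"
```

```text
d cm [-34.88 -22.63  10.06] twist 66.2 yaw now 74.0 q6 -0.15 t 0.15
```

```bash
python3 -m pendant '[{"dx":-34.9,"dy":-22.6,"dz":5,"twist":66.2},{"dx":-34.9,"dy":-22.6,"dz":5,"twist":66.2},{"dx":-34.9,"dy":-22.6,"dz":5,"twist":66.2},{"dx":-34.9,"dy":-22.6,"dz":5,"twist":66.2},{"dx":-34.9,"dy":-22.6,"dz":5,"twist":66.2},{"dx":-34.9,"dy":-22.6,"dz":10,"twist":66.2},{"dx":-34.9,"dy":-22.6,"dz":10,"twist":66.2},{"dx":-34.9,"dy":-22.6,"dz":10,"twist":66.2},{"dx":-34.9,"dy":-22.6,"dz":10,"twist":66.2},{"dx":-34.9,"dy":-22.6,"dz":10,"twist":66.2}]' 100
python3 - <<'E'
from h import *
go(.4588,.3343,.014,7.8)
c=cam("wrist");print(c["tool_from_camera"]);save(c,"w1.png")
E
```

```text
time: 1.4
eef_pos: [0.4592, 0.3365, 0.1325]
tcp_rot: [0.657, 0.754, 0.001, 0.0]
contact_force: [0.2, 1.1, 0.4]
opening: 0.999
finger_force: 0.0
d cm [-0.22 -0.09 11.85] twist 0.1 yaw now 7.9 q6 0.32 t 1.4
[[-4.35312103e-04  9.56538875e-01  2.91604512e-01  7.29666388e-02]
 [ 9.99999905e-01  4.22645872e-04  1.06427897e-04  1.43922298e-03]
 [-2.14430228e-05  2.91604531e-01 -9.56538968e-01 -1.42073744e-01]
 [ 0.00000000e+00  0.00000000e+00  0.00000000e+00  1.00000000e+00]]
```

View pics/w1.png

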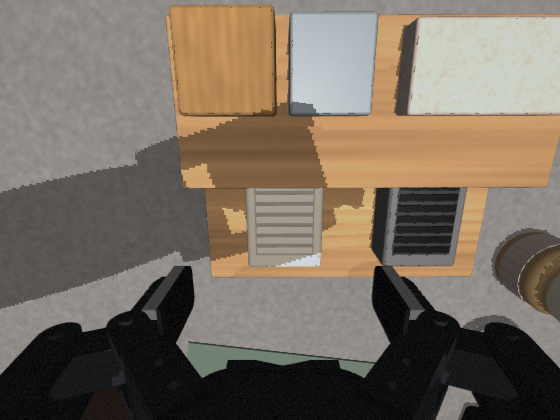

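The wrist view shows the white cassette at columns 247-322 with its steel edge at row 266. That is centred between the fingers (about column 282), so I descend, grip and lift it 6 mm.

```bash
python3 -m pendant '[{"dx":-0.2,"dz":6},{"dx":-0.2,"dz":9.5},{"dx":-0.2,"dz":11},{"dx":-0.2,"dz":11.8},{"dx":-0.2,"dz":11.8}]' 100 ; python3 -m pendant '[{},{},{},{}]' 0 80; python3 -m pendant '[{"dz":-0.3},{"dz":-0.6},{"dz":-0.6}]'; python3 -c "
from h import *
go(.4588,.3343,.014,7.8)"
```

```text
d cm [-0.23 -0.09 11.85] twist 0.1 yaw now 7.9 q6 0.32 t 1.45$[0]: bad value
$[0]: bad value
$[0]: bad value
```

```bash
python3 -m pendant '[{"dx":-0.2,"dy":0,"dz":6,"twist":0},{"dx":-0.2,"dy":0,"dz":9.5,"twist":0},{"dx":-0.2,"dy":0,"dz":11,"twist":0},{"dx":-0.2,"dy":0,"dz":11.8,"twist":0},{"dx":-0.2,"dy":0,"dz":11.8,"twist":0}]' 100 ; python3 -m pendant '[{"dx":0,"dy":0,"dz":0,"twist":0},{"dx":0,"dy":0,"dz":0,"twist":0},{"dx":0,"dy":0,"dz":0,"twist":0},{"dx":0,"dy":0,"dz":0,"twist":0}]' 0 80; python3 -m pendant '[{"dx":0,"dy":0,"dz":-0.3,"twist":0},{"dx":0,"dy":0,"dz":-0.6,"twist":0},{"dx":0,"dy":0,"dz":-0.6,"twist":0}]'; python3 -c "
from h import *
go(.4588,.3343,.014,7.8)"
```

```text
time: 2.08
eef_pos: [0.4603, 0.3339, 0.0143]
tcp_rot: [0.657, 0.754, 0.001, 0.0]
contact_force: [0.6, -0.3, 0.7]
opening: 0.999
finger_force: 0.0
time: 2.58
eef_pos: [0.4612, 0.3338, 0.0152]
tcp_rot: [0.658, 0.753, 0.002, 0.001]
contact_force: [1.1, -1.1, 5.2]
opening: 0.692
finger_force: 88.0
time: 2.95
eef_pos: [0.4591, 0.3329, 0.0188]
tcp_rot: [0.658, 0.753, -0.001, -0.0]
contact_force: [-0.4, -0.0, -2.4]
opening: 0.688
finger_force: 87.3
d cm [ 0.14 -0.01  0.48] twist -0.0 yaw now 7.8 q6 0.31 t 2.95
```

```bash
python3 -m pendant '[{"dx":-3,"dy":0,"dz":0,"twist":0},{"dx":-6,"dy":0,"dz":0,"twist":0},{"dx":-9,"dy":0,"dz":0,"twist":0},{"dx":-11.5,"dy":0,"dz":0,"twist":0},{"dx":-11.5,"dy":0,"dz":0,"twist":0},{"dx":-11.5,"dy":0,"dz":0.4,"twist":0},{"dx":-11.5,"dy":0,"dz":0.4,"twist":0}]'; python3 -m pendant '[{"dx":0,"dy":0,"dz":0,"twist":0},{"dx":0,"dy":0,"dz":0,"twist":0},{"dx":0,"dy":0,"dz":0,"twist":0}]' 100; python3 -m pendant '[{"dx":0,"dy":0,"dz":-6,"twist":0},{"dx":0,"dy":0,"dz":-11,"twist":0},{"dx":-1,"dy":0,"dz":-12,"twist":0},{"dx":-1,"dy":0,"dz":-12,"twist":0}]'
python3 - <<'E'
from h import *
go(0.45,.3,.1)
c=cam("wrist");save(c,"w2.png");np.savez("w2.npz",**c)
E
```

```text
time: 3.82
eef_pos: [0.4754, 0.2199, 0.0154]
tcp_rot: [0.657, 0.754, 0.0, 0.0]
contact_force: [0.6, -0.7, -1.4]
opening: 0.687
finger_force: 87.4
time: 4.2
eef_pos: [0.4753, 0.2195, 0.0155]
tcp_rot: [0.657, 0.754, 0.0, 0.0]
contact_force: [0.2, -0.3, -0.1]
opening: 1.001
finger_force: 0.0
time: 4.7
eef_pos: [0.4768, 0.2089, 0.1358]
tcp_rot: [0.658, 0.753, 0.001, 0.0]
contact_force: [-0.2, -0.5, -1.1]
opening: 1.004
finger_force: 0.0
d cm [ 9.38 -1.44  3.58] twist 0 yaw now 7.7 q6 0.08 t 4.7
```

View pics/w2.png

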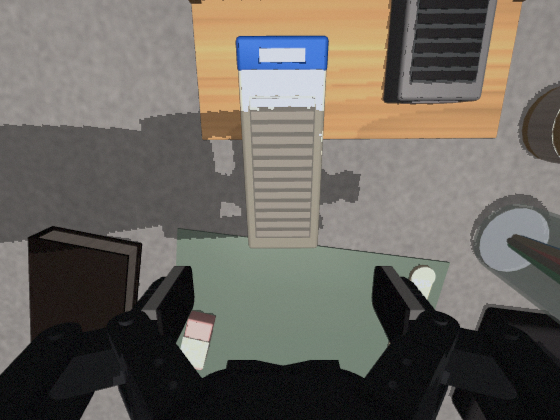

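The cassette lies across the tray edge: blue end at the top (row 37), steel end near row 247, over the blotter's edge. Next I fit its top plane from depth to get tilt and position.

```bash
cat > top.py <<'E'
from h import *
import sys
def fit(c,zmin):
    W=cloud(c);hs=cv2.cvtColor(c["img"],cv2.COLOR_RGB2HSV)
    K=c["camera_matrix"]
    b=(hs[...,0]>105)&(hs[...,0]<125)&(hs[...,1]>170)&(c["depth"]>0)&(W[...,2]>zmin)
    w=W[b];print("blue n",len(w),"ctr",np.median(w,0).round(4));return W,w
if __name__=="__main__":
    c=dict(np.load("w2.npz"));W,w=fit(c,.03)
    P=W[110:240,255:310].reshape(-1,3);P=P[P[:,2]>.02]
    A=np.c_[P[:,:2],np.ones(len(P))];k=np.linalg.lstsq(A,P[:,2],rcond=None)[0];print("plane",k,"res",np.std(A@k-P[:,2]),"tilt",np.degrees(np.arctan(np.hypot(*k[:2]))),"dir",np.degrees(np.arctan2(k[1],k[0])))
    for v in(40,60,100,140,200,240,244,250): print(v,W[v,283].round(4))
    for u in(236,240,244,246,280,318,322): print(u,W[150,u].round(4))
E
python3 top.py; python3 -c "
from h import *
print(ctrl.get_state()['eef_pos'])"
```

```text
blue n 1875 ctr [0.4637 0.318  0.0562]
plane [-0.02369889  0.18636991  0.012769  ] res 0.015088534382106611 tilt 10.640169124074845 dir 97.2468661526951
40 [0.4623 0.3296 0.0576]
60 [0.4638 0.3183 0.056 ]
100 [0.4672 0.2939 0.0544]
140 [0.4708 0.2671 0.0498]
200 [0.4771 0.2207 0.0431]
240 [0.482  0.1847 0.0374]
244 [0.4826 0.1806 0.0363]
250 [0.4855 0.1598 0.0015]
236 [ 0.4308  0.2496 -0.001 ]
240 [4.345e-01 2.502e-01 1.000e-04]
244 [0.4431 0.2558 0.0468]
246 [0.4447 0.2562 0.0479]
280 [0.4696 0.2595 0.0475]
318 [0.4976 0.2632 0.0464]
322 [5.07e-01 2.60e-01 1.00e-04]
[0.47581987 0.2089062  0.13425836]
```

```bash
python3 -c "
from h import *
go(.466,.302,.015,7.8)"
```

```text
d cm [ 9.36  0.3  11.93] twist -0.1 yaw now 7.7 q6 0.08 t 4.75
```

```bash
python3 -m pendant '[{"dx":5,"dy":0.3,"dz":0,"twist":0},{"dx":9.4,"dy":0.3,"dz":2,"twist":0},{"dx":9.4,"dy":0.3,"dz":7,"twist":0},{"dx":9.4,"dy":0.3,"dz":10.5,"twist":0},{"dx":9.4,"dy":0.3,"dz":11.9,"twist":0},{"dx":9.4,"dy":0.3,"dz":11.9,"twist":0}]' 100; python3 -m pendant '[{"dx":0,"dy":0,"dz":0,"twist":0},{"dx":0,"dy":0,"dz":0,"twist":0},{"dx":0,"dy":0,"dz":0,"twist":0},{"dx":0,"dy":0,"dz":0,"twist":0}]' 0 80; python3 -m pendant '[{"dx":0,"dy":0,"dz":-0.5,"twist":0},{"dx":-3,"dy":0,"dz":-3,"twist":0},{"dx":-8,"dy":0,"dz":-7,"twist":0},{"dx":-12,"dy":0,"dz":-13,"twist":0},{"dx":-14,"dy":0,"dz":-17,"twist":0},{"dx":-14,"dy":0,"dz":-17,"twist":0},{"dx":-14,"dy":0,"dz":-17,"twist":0}]'
python3 - <<'E'
from h import *
W=cloud(c:=cam("wrist"));
np.savez("w3.npz",**c)
c=cam("side");save(c,"s3.png",None,1.4)
go(.5,.0,.2,3.2)
E
```

```text
time: 5.5
eef_pos: [0.4655, 0.3022, 0.0144]
tcp_rot: [0.658, 0.753, -0.002, -0.001]
contact_force: [-0.1, 0.1, 0.3]
opening: 1.0
finger_force: 0.0
time: 6.0
eef_pos: [0.4678, 0.3032, 0.0183]
tcp_rot: [0.658, 0.753, 0.001, 0.001]
contact_force: [-2.5, -0.3, 6.8]
opening: 0.696
finger_force: 83.8
time: 6.88
eef_pos: [0.4848, 0.1642, 0.1851]
tcp_rot: [0.658, 0.753, -0.0, -0.001]
contact_force: [-0.1, 0.3, -2.4]
opening: 0.697
finger_force: 86.1
d cm [-16.52  -0.66  -1.63] twist 4.6 yaw now 7.8 q6 -0.01 t 6.97
```

View pics/s3.png

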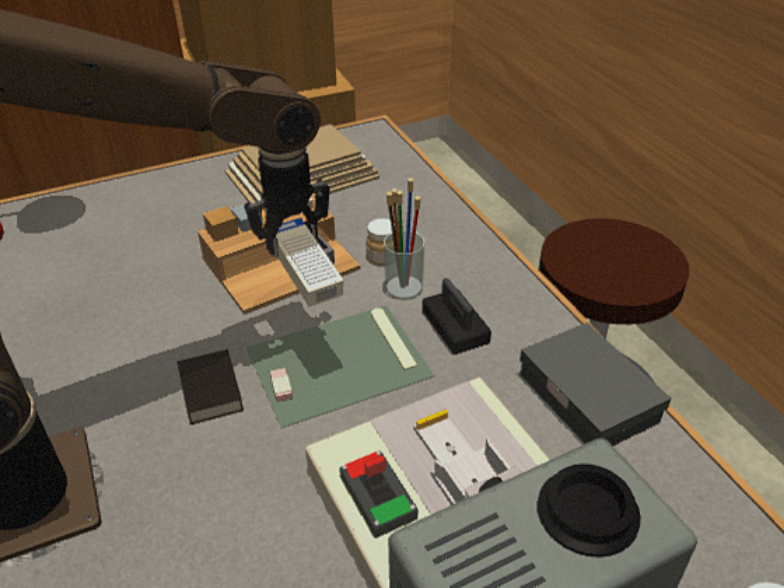

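The side view shows the cassette held at its blue end, steel end down, with its top around (315,270). Now I measure the held tilt and end positions from the side depth image.

Run:
```python
from h import *
ct=cam("top")
for n in("side","top"):
    c=cam(n) if n=="side" else ct
    W=cloud(c);d=W-ctrl.get_state()["eef_pos"];a=np.radians(7.8);ax=np.array([-np.sin(a),np.cos(a)])
    ly=d[...,0]*ax[0]+d[...,1]*ax[1];lx=d[...,0]*ax[1]-d[...,1]*ax[0]
    m=(abs(lx)<.026)&(ly<-.03)&(ly>-.17)&(W[...,2]>.1)&(c["depth"]>0)
    y,z=ly[m],W[...,2][m];k=np.polyfit(y[y>-.115],z[y>-.115],1)
    print(n,m.sum(),"slope deg",np.degrees(np.arctan(k[0])),"z top at grip",k[1],"ymin",np.percentile(y,[0,1,3,10]).round(4))
    for lo in np.arange(-.14,-.02,.01):
        q=(y>=lo)&(y<lo+.01)
        if q.sum():print(lo.round(3),q.sum(),np.percentile(z[q],[10,50,95]).round(4))
    hw=(ly<-.05)&(ly>-.10)&(abs(lx)<.05)&(W[...,2]>.14)&(c["depth"]>0);print("lateral",np.percentile(lx[hw],[1,50,99]).round(4))
# cradle in top view
W=cloud(ct)
u0=np.array([.5455,-.2445]);t=np.radians(3.2);ex=np.array([np.cos(t),np.sin(t)]);ey=np.array([-np.sin(t),np.cos(t)])
l=(W[...,:2]-u0)@np.stack([ex,ey],1);z=W[...,2]
m=(abs(l[...,0]-.03)<.025)&(abs(l[...,1])<.13)
for lo in np.arange(-.13,.1,.01):
    q=m&(l[...,1]>=lo)&(l[...,1]<lo+.01);print("y",lo.round(3),q.sum(),np.median(z[q]).round(4) if q.any() else "")
m=(abs(l[...,1]+.05)<.02)&(z>.09)&(abs(l[...,0]-.03)<.06);print("guides x",np.histogram(l[...,0][m],np.arange(-.03,.091,.005)))
```

```text
side 2501 slope deg 61.968263906093505 z top at grip 0.45310247373957285 ymin [-0.1339 -0.129  -0.1276 -0.1231]
-0.14 9 [0.188  0.1968 0.1992]
-0.13 284 [0.1699 0.1864 0.2004]
-0.12 85 [0.1989 0.2011 0.2042]
-0.11 80 [0.2003 0.2026 0.2053]
-0.1 75 [0.2021 0.2043 0.2067]
-0.09 80 [0.2029 0.2055 0.2091]
-0.08 73 [0.2046 0.2068 0.2091]
-0.07 127 [0.2066 0.2091 0.4485]
-0.06 994 [0.3976 0.4359 0.4735]
-0.05 115 [0.2087 0.212  0.482 ]
-0.04 579 [0.2138 0.338  0.3773]
lateral [-0.0488 -0.0113  0.0371]
top 1666 slope deg 76.91053630173016 z top at grip 0.6068160625261073 ymin [-0.1276 -0.1254 -0.1226 -0.1119]
-0.13 76 [0.2005 0.2026 0.2041]
-0.12 113 [0.2019 0.2038 0.2065]
-0.11 117 [0.2038 0.2056 0.2081]
-0.1 114 [0.2044 0.2067 0.2091]
-0.09 117 [0.2055 0.208  0.2103]
-0.08 125 [0.2076 0.2097 0.2122]
-0.07 120 [0.2092 0.2111 0.2135]
-0.06 368 [0.2115 0.4584 0.4841]
-0.05 277 [0.4649 0.4764 0.4864]
-0.04 239 [0.4601 0.4677 0.4719]
lateral [-0.0474 -0.0077  0.0311]
y -0.13 268 0.145
y -0.12 93 0.1211
y -0.11 81 0.1191
y -0.1 130 0.118
y -0.09 167 0.1169
y -0.08 123 0.0725
y -0.07 75 0.0711
y -0.06 82 0.0707
y -0.05 77 0.0714
y -0.04 77 0.0711
y -0.03 78 0.0714
y -0.02 81 0.071
y -0.01 75 0.0712
y -0.0 80 0.0712
y 0.01 79 0.0708
y 0.02 83 0.0707
y 0.03 83 0.0712
y 0.04 81 0.071
y 0.05 79 0.0712
y 0.06 56 0.0703
y 0.07 114 0.0819
y 0.08 93 0.0623
y 0.09 79 0.0617
guides x (array([ 0,  0,  0,  0, 35, 18,  0,  0,  0,  0,  0,  0,  0,  0,  0,  0,  0,
        0,  4, 50,  6,  0,  0,  0]), array([-3.0000000e-02, -2.5000000e-02, -2.0000000e-02, -1.5000000e-02,
       -1.0000000e-02, -5.0000000e-03,  6.9388939e-18,  5.0000000e-03,
        1.0000000e-02,  1.5000000e-02,  2.0000000e-02,  2.5000000e-02,
        3.0000000e-02,  3.5000000e-02,  4.0000000e-02,  4.5000000e-02,
        5.0000000e-02,  5.5000000e-02,  6.0000000e-02,  6.5000000e-02,
        7.0000000e-02,  7.5000000e-02,  8.0000000e-02,  8.5000000e-02,
        9.0000000e-02]))
```

```bash
cat >> h.py <<'E'
u0=np.array([.5455,-.2445]);UY=3.2
def uw(x,y):
    t=np.radians(UY);return u0+x*np.array([np.cos(t),np.sin(t)])+y*np.array([-np.sin(t),np.cos(t)])
def ug(x,y,z): go(*uw(x,y),z,UY)
def here():
    s=ctrl.get_state();t=np.radians(UY);d=s["eef_pos"][:2]-u0
    print("unit TCP mm",(np.array([d@[np.cos(t),np.sin(t)],d@[-np.sin(t),np.cos(t)],s["eef_pos"][2]])*1000).round(1),"F",s["contact_force"].round(1),"ff",s["finger_force"],"op",round(s["opening"],3),"t",round(s["time"],2))
E
python3 -c "
from h import *
print(uw(.03,.134));ug(.03,.134,.15)"
```

```text
[ 0.56797314 -0.10903429]
d cm [-28.25   4.58   3.37] twist 4.6 yaw now 7.8 q6 -0.01 t 7.08
```

```bash
python3 -m pendant '[{"dx":-5,"dy":1,"dz":0,"twist":1},{"dx":-11,"dy":2,"dz":0,"twist":2},{"dx":-17,"dy":3,"dz":0,"twist":3},{"dx":-23,"dy":4,"dz":0,"twist":4.6},{"dx":-28.2,"dy":4.6,"dz":2,"twist":4.6},{"dx":-28.2,"dy":4.6,"dz":3.4,"twist":4.6},{"dx":-28.2,"dy":4.6,"dz":3.4,"twist":4.6},{"dx":-28.2,"dy":4.6,"dz":3.4,"twist":4.6}]'
python3 - <<'E'
from h import *
here();ug(.03,.134,.102)
c=cam("top");W=cloud(c)
t=np.radians(UY);l=(W[...,:2]-u0)@np.array([[np.cos(t),-np.sin(t)],[np.sin(t),np.cos(t)]]);z=W[...,2]
m=(abs(l[...,0]-.03)<.05)&(l[...,1]<.075)&(l[...,1]>.02)&(z>.135)&(z<.2)
print("lat",np.percentile(l[...,0][m],[1,5,50,95,99]).round(4),"ymin",np.percentile(l[...,1][m&(abs(l[...,0]-.03)<.02)],[0,2,5]).round(4))
for lo in np.arange(0,.07,.01):
    q=m&(abs(l[...,0]-.03)<.02)&(l[...,1]>=lo)&(l[...,1]<lo+.01)
    if q.any():print(lo.round(2),np.median(z[q]).round(4))
for lo in (.02,.06):
    q=m&(l[...,1]>=lo)&(l[...,1]<lo+.01);print("lat at",lo,np.percentile(l[...,0][q],[2,98]).round(4))
q=(abs(l[...,0]-.03)<.02)&(z>.1)&(z<.13)&(l[...,1]<-.06)&(l[...,1]>-.13);print("lip front",np.percentile(l[...,1][q],[95,98,100]).round(4))
cv2.imwrite("pics/t4.png",cv2.resize(c["img"][130:300,300:500,::-1],(800,680))[:600])
E
```

```text
time: 8.07
eef_pos: [0.5693, -0.1075, 0.1521]
tcp_rot: [0.687, 0.727, -0.0, -0.0]
contact_force: [0.3, 0.4, -1.8]
opening: 0.692
finger_force: 86.1
unit TCP mm [ 31.4 135.4 152.1] F [ 0.3  0.4 -1.8] ff 86.07107828836888 op 0.692 t 8.07
d cm [-0.15 -0.13  5.01] twist 0.1 yaw now 3.3 q6 -0.42 t 8.07Traceback (most recent call last):
  File "<stdin>", line 6, in <module>
    return _quantile_unchecked(
        a, q, axis, out, overwrite_input, method, keepdims, weights)
    return _ureduce(a,
                    func=_quantile_ureduce_func,
    ...<5 lines>...
                    overwrite_input=overwrite_input,
                    method=method)
    r = func(a, **kwargs)
    result = _quantile(arr,
                       quantiles=q,
    ...<2 lines>...
                       out=out,
                       weights=wgt)
    slices_having_nans = np.isnan(arr[-1, ...])
                                  ~~~^^^^^^^^^
IndexError: index -1 is out of bounds for axis 0 with size 0
```

Run:
```python
from h import *
a=cam("top")["img"][120:290,290:490,::-1];b=cam("side")["img"][190:400,200:420,::-1]
a=cv2.resize(a,(400,340));b=cv2.resize(b,(400,382));o=np.zeros((382,800,3),np.uint8);o[:340,:400]=a;o[:,400:]=b
cv2.imwrite("pics/t4.png",o)
```

```text
(no output)
```

View pics/t4.png

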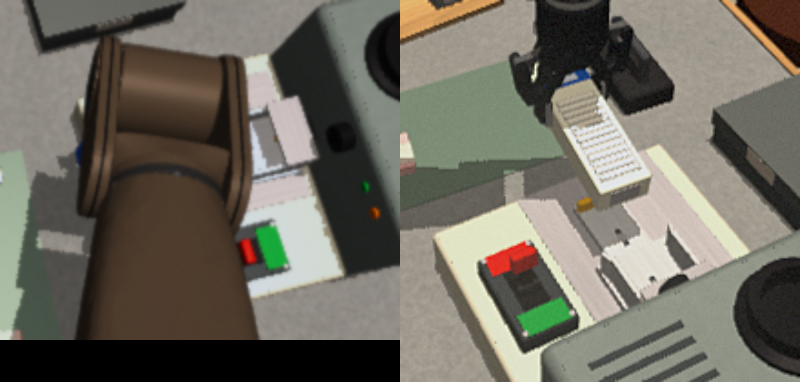

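The crops show the cassette tilted steel end down, lined up with the cradle, steel end past the yellow sill; the arm hides the cradle in the top view. Next I lower it and slide it in between the flares.

```bash
python3 -m pendant '[{"dx":-0.1,"dy":-0.1,"dz":3,"twist":0},{"dx":-0.1,"dy":-0.1,"dz":5,"twist":0},{"dx":-0.1,"dy":-0.1,"dz":5,"twist":0},{"dx":-1.5,"dy":-0.1,"dz":5,"twist":0},{"dx":-3,"dy":-0.1,"dz":5.2,"twist":0},{"dx":-4,"dy":-0.1,"dz":5.5,"twist":0},{"dx":-5,"dy":-0.1,"dz":5.9,"twist":0},{"dx":-5,"dy":-0.1,"dz":5.9,"twist":0},{"dx":-5,"dy":-0.1,"dz":5.9,"twist":0}]'
python3 - <<'E'
from h import *
here()
a=cam("side")["img"][190:400,200:420,::-1]
cv2.imwrite("pics/t5.png",cv2.resize(a,(600,573)))
E
```

```text
time: 9.35
eef_pos: [0.5732, -0.161, 0.0946]
tcp_rot: [0.687, 0.727, 0.001, 0.003]
contact_force: [5.6, 0.4, -2.8]
opening: 0.695
finger_force: 85.0
unit TCP mm [32.3 81.8 94.6] F [ 5.6  0.4 -2.8] ff 84.95264166249399 op 0.695 t 9.35
```

View pics/t5.png

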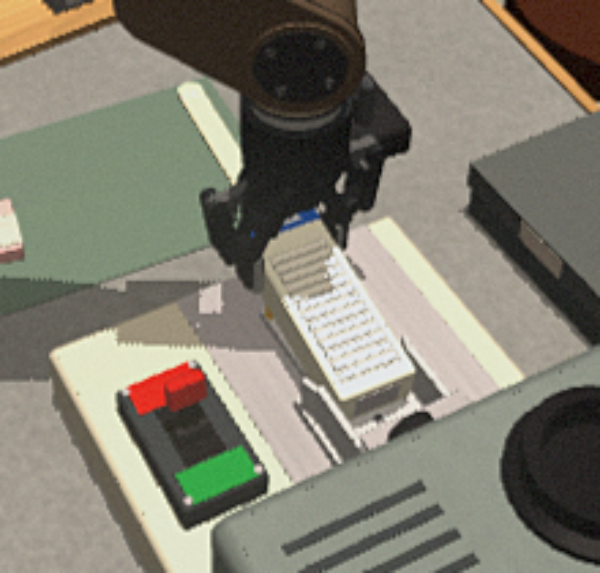

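The cassette is between the guides with the lip ahead of it. The 5.6 N side force says the line is about 2 mm farther in +x, so I shift that way and go under the lip.

```bash
python3 -m pendant '[{"dx":0,"dy":0.25,"dz":0.05,"twist":0},{"dx":0,"dy":0.25,"dz":0.1,"twist":0},{"dx":-0.8,"dy":0.25,"dz":0.1,"twist":0},{"dx":-1.6,"dy":0.25,"dz":0.1,"twist":0},{"dx":-2.3,"dy":0.25,"dz":0.1,"twist":0},{"dx":-2.3,"dy":0.25,"dz":0.1,"twist":0}]'; python3 -c "
from h import *
here();print(ctrl.get_state()['wrist_torque'])"
```

```text
time: 10.15
eef_pos: [0.5749, -0.183, 0.0922]
tcp_rot: [0.687, 0.726, -0.0, 0.0]
contact_force: [1.9, -0.7, -2.3]
opening: 0.692
finger_force: 85.9
unit TCP mm [32.8 59.8 92.2] F [ 1.9 -0.7 -2.3] ff 85.94184257570305 op 0.692 t 10.15
[ 0.00674226 -0.34067273  0.24197233]
```

```bash
python3 -m pendant '[{"dx":-0.4,"dy":0.05,"dz":0,"twist":0},{"dx":-0.8,"dy":0.05,"dz":0,"twist":0},{"dx":-1.2,"dy":0.05,"dz":0,"twist":0},{"dx":-1.5,"dy":0.05,"dz":0,"twist":0},{"dx":-1.5,"dy":0.05,"dz":0,"twist":0}]'; python3 -c "
from h import *
here()"; python3 -m pendant '[{"dx":-0.3,"dy":0,"dz":0,"twist":0},{"dx":-0.6,"dy":0,"dz":0,"twist":0},{"dx":-0.6,"dy":0,"dz":0,"twist":0}]'; python3 -c "
from h import *
here()"
```

```text
time: 10.78
eef_pos: [0.5762, -0.1971, 0.0923]
tcp_rot: [0.687, 0.726, -0.0, -0.0]
contact_force: [0.1, 0.3, -2.8]
opening: 0.694
finger_force: 86.6
unit TCP mm [33.3 45.6 92.3] F [ 0.1  0.3 -2.8] ff 86.6050216704025 op 0.694 t 10.78
time: 11.15
eef_pos: [0.5766, -0.2024, 0.0923]
tcp_rot: [0.687, 0.726, 0.0, -0.0]
contact_force: [-0.7, 2.1, -2.0]
opening: 0.693
finger_force: 86.6
unit TCP mm [33.4 40.3 92.3] F [-0.7  2.1 -2. ] ff 86.57701973308576 op 0.693 t 11.15
```

```bash
python3 -m pendant '[{"dx":-0.4,"dy":0,"dz":0,"twist":0},{"dx":-0.8,"dy":0,"dz":0,"twist":0},{"dx":-0.8,"dy":0,"dz":0,"twist":0}]'; python3 -c "
from h import *
here()"; python3 -m pendant '[{"dx":-0.2,"dy":0,"dz":0,"twist":0},{"dx":-0.4,"dy":0,"dz":0,"twist":0},{"dx":-0.4,"dy":0,"dz":0,"twist":0}]'; python3 -c "
from h import *
here()"
```

```text
time: 11.52
eef_pos: [0.5771, -0.2101, 0.0923]
tcp_rot: [0.687, 0.726, 0.001, -0.001]
contact_force: [0.4, 5.4, -0.8]
opening: 0.693
finger_force: 86.7
unit TCP mm [33.4 32.6 92.3] F [ 0.4  5.4 -0.8] ff 86.74410403735237 op 0.693 t 11.53
time: 11.9
eef_pos: [0.5769, -0.2105, 0.092]
tcp_rot: [0.687, 0.727, 0.002, -0.004]
contact_force: [-1.3, 14.6, 2.2]
opening: 0.691
finger_force: 86.7
unit TCP mm [33.2 32.2 92. ] F [-1.3 14.6  2.2] ff 86.65141438774299 op 0.691 t 11.9
```

```bash
python3 -m pendant '[{"dx":-0.1,"dy":0,"dz":0.3,"twist":0},{"dx":-0.1,"dy":0,"dz":0.6,"twist":0},{"dx":-0.2,"dy":0,"dz":0.9,"twist":0},{"dx":-0.2,"dy":0,"dz":1.2,"twist":0},{"dx":-0.2,"dy":0,"dz":1.2,"twist":0}]' 0 60; python3 -c "
from h import *
here()"; python3 -m pendant '[{"dx":-0.1,"dy":0,"dz":0.3,"twist":0},{"dx":-0.1,"dy":0,"dz":0.6,"twist":0},{"dx":-0.1,"dy":0,"dz":0.9,"twist":0},{"dx":-0.1,"dy":0,"dz":0.9,"twist":0}]'; python3 -c "
from h import *
here()
a=cam('side')['img'][190:400,200:420,::-1]
cv2.imwrite('pics/t6.png',cv2.resize(a,(600,573)))"
```

```text
time: 12.52
eef_pos: [0.5763, -0.2112, 0.08]
tcp_rot: [0.687, 0.726, 0.002, -0.005]
contact_force: [-4.2, 18.2, 4.8]
opening: 0.69
finger_force: 74.0
unit TCP mm [32.6 31.5 80. ] F [-4.2 18.2  4.8] ff 74.02849316596985 op 0.69 t 12.53
time: 13.02
eef_pos: [0.5758, -0.2121, 0.0717]
tcp_rot: [0.688, 0.726, 0.002, -0.006]
contact_force: [-7.9, 20.3, 9.6]
opening: 0.691
finger_force: 73.9
unit TCP mm [32.  30.6 71.7] F [-7.9 20.3  9.6] ff 73.85584115982056 op 0.691 t 13.03
```

View pics/t6.png

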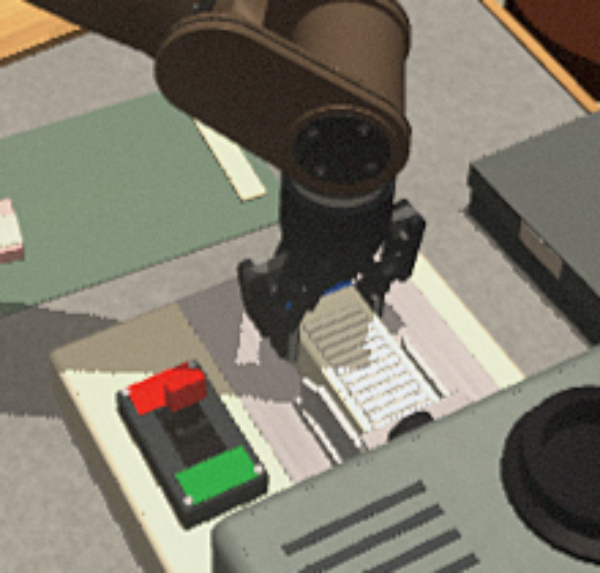

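The cassette is now under the lip and nearly flat, still held back with about 20 N. I press it down the last bit and check its height from depth.

```bash
python3 -m pendant '[{"dx":0,"dy":-0.1,"dz":0.2,"twist":0},{"dx":0,"dy":-0.2,"dz":0.4,"twist":0},{"dx":0,"dy":-0.2,"dz":0.4,"twist":0}]'
cat > chk.py <<'E'
from h import *
here()
for n in("side","top"):
    c=cam(n);W=cloud(c);t=np.radians(UY);l=(W[...,:2]-u0)@np.array([[np.cos(t),-np.sin(t)],[np.sin(t),np.cos(t)]]);z=W[...,2]
    for lo in np.arange(-.07,.08,.01):
        q=(abs(l[...,0]-.031)<.02)&(l[...,1]>=lo)&(l[...,1]<lo+.01)&(z<.125)&(z>.06)&(c["depth"]>0)
        if q.sum()>8:print(n,lo.round(2),q.sum(),np.percentile(z[q],[10,50,90]).round(4))
E
python3 chk.py
```

```text
time: 13.45
eef_pos: [0.5758, -0.2121, 0.0715]
tcp_rot: [0.688, 0.726, 0.003, -0.005]
contact_force: [-8.3, 24.6, 21.4]
opening: 0.689
finger_force: 75.5
unit TCP mm [32.  30.6 71.5] F [-8.3 24.6 21.4] ff 75.5496096611023 op 0.689 t 13.45
side -0.07 99 [0.1032 0.1051 0.1069]
side -0.06 93 [0.1031 0.1049 0.1065]
side -0.05 97 [0.1031 0.1053 0.1073]
side -0.04 93 [0.1035 0.1053 0.1067]
side -0.03 91 [0.1029 0.1048 0.1064]
side -0.02 91 [0.1032 0.1051 0.1069]
side -0.01 89 [0.1031 0.1053 0.1075]
side 0.0 81 [0.1033 0.1047 0.1069]
side 0.01 86 [0.1029 0.1052 0.1068]
side 0.02 78 [0.1029 0.1048 0.107 ]
side 0.03 61 [0.1019 0.1037 0.1061]
side 0.04 29 [0.1017 0.1038 0.1054]
top 0.04 10 [0.1054 0.1075 0.1102]
top 0.05 57 [0.1061 0.1081 0.1103]
top 0.06 108 [0.0735 0.0961 0.1076]
top 0.07 89 [0.0711 0.0834 0.0857]
top 0.08 68 [0.0608 0.0631 0.0707]
```

```bash
python3 -m pendant '[{"dx":0.3,"dy":0,"dz":-0.4,"twist":0},{"dx":0.5,"dy":0.2,"dz":-0.4,"twist":0}]'; python3 -m pendant '[{"dx":0,"dy":0,"dz":0,"twist":0},{"dx":0,"dy":0,"dz":0,"twist":0},{"dx":0,"dy":0,"dz":0,"twist":0}]' 100; python3 -m pendant '[{"dx":0,"dy":0,"dz":-5,"twist":0},{"dx":0,"dy":0,"dz":-8,"twist":0},{"dx":0,"dy":0,"dz":-8,"twist":0},{"dx":0,"dy":0,"dz":-8,"twist":0}]'; python3 chk.py; python3 -c "
from h import *
save(cam('wrist'),'w7.png')"
```

```text
time: 13.8
eef_pos: [0.5759, -0.2114, 0.0716]
tcp_rot: [0.688, 0.726, -0.001, -0.002]
contact_force: [-7.3, 4.2, 4.5]
opening: 0.688
finger_force: 73.5
time: 14.18
eef_pos: [0.5777, -0.2137, 0.0719]
tcp_rot: [0.687, 0.726, -0.0, 0.001]
contact_force: [-0.4, 0.3, -0.1]
opening: 1.0
finger_force: 0.0
time: 14.68
eef_pos: [0.5766, -0.2127, 0.1503]
tcp_rot: [0.687, 0.726, -0.0, -0.001]
contact_force: [-0.4, -0.0, -0.9]
opening: 1.003
finger_force: 0.0
unit TCP mm [ 32.8  30.  150.3] F [-0.4 -0.  -0.9] ff 0.0 op 1.003 t 14.68
side -0.07 107 [0.1043 0.1059 0.108 ]
side -0.06 96 [0.104  0.1058 0.1075]
side -0.05 96 [0.104  0.1057 0.1078]
side -0.04 91 [0.1036 0.1055 0.1072]
side -0.03 89 [0.1036 0.1054 0.1075]
side -0.02 89 [0.1034 0.1054 0.1076]
side -0.01 94 [0.1033 0.1056 0.1077]
side 0.0 86 [0.1034 0.1053 0.1073]
side 0.01 85 [0.1038 0.1057 0.1077]
side 0.02 82 [0.1033 0.1056 0.1074]
side 0.03 77 [0.1022 0.1044 0.1061]
side 0.04 82 [0.1028 0.1044 0.1064]
side 0.05 84 [0.1027 0.1048 0.1065]
side 0.06 47 [0.1026 0.1041 0.1063]
top 0.02 20 [0.1063 0.1081 0.1109]
top 0.03 69 [0.1052 0.1077 0.1096]
top 0.04 65 [0.1059 0.1075 0.1091]
top 0.05 64 [0.1062 0.1082 0.1102]
top 0.06 103 [0.0901 0.1059 0.109 ]
top 0.07 98 [0.0705 0.0837 0.0889]
top 0.08 68 [0.0609 0.0632 0.0708]
```

View pics/w7.png

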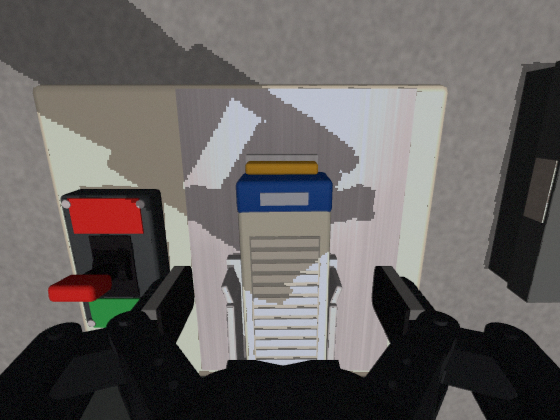

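The wrist view shows the blue end (rows 172-212) resting behind the yellow sill (row 168) and the cassette flat in the guides. Next is the breaker: shut the fingers and go to the lever's tower side.

```bash
python3 -c "
from h import *
ug(-.095,-.045,.165)"
```

```text
d cm [ -7.55 -12.74  -1.55] twist -0.0 yaw now 3.2 q6 -0.57 t 14.82
```

```bash
python3 -m pendant '[{"dx":0,"dy":0,"dz":-2,"twist":0},{"dx":-2,"dy":-4,"dz":-2,"twist":0},{"dx":-5,"dy":-9,"dz":-2,"twist":0},{"dx":-7.5,"dy":-12.7,"dz":-1.5,"twist":0},{"dx":-7.5,"dy":-12.7,"dz":2,"twist":0},{"dx":-7.5,"dy":-12.7,"dz":4.2,"twist":0},{"dx":-7.5,"dy":-12.7,"dz":4.2,"twist":0},{"dx":-7.5,"dy":-12.7,"dz":4.2,"twist":0}]' 0 40; python3 -c "
from h import *
here();ug(-.095,.004,.108)"
```

```text
time: 15.82
eef_pos: [0.4554, -0.2953, 0.1109]
tcp_rot: [0.687, 0.726, -0.0, 0.001]
contact_force: [0.2, -0.1, 0.2]
opening: -0.001
finger_force: 0.0
unit TCP mm [-92.8 -45.7 110.9] F [ 0.2 -0.1  0.2] ff 0.0 op -0.001 t 15.82
d cm [ 4.97 -0.22  0.29] twist -0.0 yaw now 3.2 q6 -0.82 t 15.82
```

```bash
python3 -m pendant '[{"dx":1.5,"dy":-0.2,"dz":0.2,"twist":0},{"dx":3,"dy":-0.2,"dz":0.2,"twist":0},{"dx":4,"dy":-0.2,"dz":0.2,"twist":0},{"dx":4.8,"dy":-0.2,"dz":0.2,"twist":0},{"dx":4.8,"dy":-0.2,"dz":0.2,"twist":0}]'; python3 -c "
from h import *
here()"; python3 -m pendant '[{"dx":0.4,"dy":0,"dz":0,"twist":0},{"dx":0.4,"dy":0,"dz":0,"twist":0}]'; python3 -c "
from h import *
here()"
```

```text
time: 16.45
eef_pos: [0.4504, -0.2478, 0.1083]
tcp_rot: [0.687, 0.727, -0.001, 0.002]
contact_force: [-0.6, -6.2, 0.3]
opening: -0.003
finger_force: 2.1
unit TCP mm [-95.2   2.  108.3] F [-0.6 -6.2  0.3] ff 2.055438570678234 op -0.003 t 16.45
time: 16.7
eef_pos: [0.4508, -0.2468, 0.1094]
tcp_rot: [0.686, 0.727, -0.003, 0.005]
contact_force: [-0.1, -12.4, -1.6]
opening: 0.003
finger_force: 4.7
unit TCP mm [-94.7   3.  109.4] F [ -0.1 -12.4  -1.6] ff 4.727344047278166 op 0.003 t 16.7
```

The force rose to 12 N at the off stop. I go over the lever to its other side and check its angle from the cloud on the way.

```bash
python3 -m pendant '[{"dx":-2,"dy":0,"dz":0,"twist":0},{"dx":-2.5,"dy":0,"dz":-3,"twist":0},{"dx":-1.5,"dy":0,"dz":-5,"twist":0},{"dx":3,"dy":0,"dz":-5,"twist":0},{"dx":7,"dy":0,"dz":-5,"twist":0},{"dx":7,"dy":0,"dz":-2,"twist":0},{"dx":7,"dy":0,"dz":0,"twist":0},{"dx":7,"dy":0,"dz":0,"twist":0}]'
cat > lev.py <<'E'
from h import *
here()
c=cam("side");W=cloud(c);t=np.radians(UY);l=(W[...,:2]-u0)@np.array([[np.cos(t),-np.sin(t)],[np.sin(t),np.cos(t)]]);z=W[...,2]
hs=cv2.cvtColor(c["img"],cv2.COLOR_RGB2HSV)
q=((hs[...,0]<8)|(hs[...,0]>172))&(hs[...,1]>140)&(abs(l[...,0]+.095)<.03)&(abs(l[...,1])<.055)&(z>.1)&(z<.15)
print("paddle",q.sum(),l[q].mean(0).round(4) if q.any() else "",z[q].max() if q.any() else "",np.percentile(l[q][:,1],[2,98]).round(4) if q.any() else "")
E
python3 lev.py; python3 -c "
from h import *
ug(-.095,-.004,.108)"
```

```text
time: 17.7
eef_pos: [0.4444, -0.1717, 0.1054]
tcp_rot: [0.687, 0.726, -0.0, -0.003]
contact_force: [-0.8, 0.1, -0.8]
opening: 0.0
finger_force: 0.0
unit TCP mm [-96.9  78.3 105.4] F [-0.8  0.1 -0.8] ff 0.0 op 0.0 t 17.7
paddle 179 [-0.0942  0.0198] 0.12666482308714422 [0.0126 0.0292]
d cm [-8.15  0.1  -0.14] twist -0.0 yaw now 3.2 q6 -0.64 t 17.75
```

```bash
python3 -m pendant '[{"dx":-2,"dy":0.1,"dz":0,"twist":0},{"dx":-4,"dy":0.1,"dz":0,"twist":0},{"dx":-5.5,"dy":0.1,"dz":0,"twist":0},{"dx":-7,"dy":0.1,"dz":0,"twist":0},{"dx":-8.2,"dy":0.1,"dz":0,"twist":0},{"dx":-8.2,"dy":0.1,"dz":0,"twist":0}]'; python3 -c "
from h import *
here()"; python3 -m pendant '[{"dx":-0.4,"dy":0,"dz":0,"twist":0},{"dx":-0.4,"dy":0,"dz":0,"twist":0}]'; python3 -c "
from h import *
here()"
```

```text
time: 18.5
eef_pos: [0.451, -0.2528, 0.1062]
tcp_rot: [0.688, 0.725, 0.003, -0.003]
contact_force: [2.8, 10.8, 2.1]
opening: -0.004
finger_force: 5.0
unit TCP mm [-94.8  -3.  106.2] F [ 2.8 10.8  2.1] ff 4.959932274578023 op -0.004 t 18.5
time: 18.75
eef_pos: [0.451, -0.2532, 0.1061]
tcp_rot: [0.688, 0.725, 0.005, -0.006]
contact_force: [2.6, 19.1, 6.0]
opening: 0.003
finger_force: 9.8
unit TCP mm [-94.8  -3.4 106.1] F [ 2.6 19.1  6. ] ff 9.767910232767463 op 0.003 t 18.75
```

Fully on, with 19 N against the stop. I back off, rise clear and verify.

```bash
python3 -m pendant '[{"dx":2,"dy":0,"dz":0,"twist":0},{"dx":3,"dy":0,"dz":-3,"twist":0},{"dx":6,"dy":0,"dz":-8,"twist":0},{"dx":12,"dy":0,"dz":-13,"twist":0},{"dx":17,"dy":0,"dz":-15,"twist":0},{"dx":22,"dy":0,"dz":-15,"twist":0},{"dx":22,"dy":0,"dz":-15,"twist":0},{"dx":22,"dy":0,"dz":-15,"twist":0}]'; python3 lev.py; python3 chk.py | grep top; python3 -c "
from h import *
c=cam('top');a=c['img'][120:290,290:490,::-1];b=cam('side')['img'][190:400,200:420,::-1]
a=cv2.resize(a,(400,340));b=cv2.resize(b,(400,382));o=np.zeros((382,800,3),np.uint8);o[:340,:400]=a;o[:,400:]=b
cv2.imwrite('pics/t9.png',o)"
```

```text
time: 19.75
eef_pos: [0.4395, -0.0399, 0.2573]
tcp_rot: [0.687, 0.726, -0.0, 0.001]
contact_force: [-0.3, 0.6, -0.2]
opening: -0.007
finger_force: 0.0
unit TCP mm [-94.4 210.1 257.3] F [-0.3  0.6 -0.2] ff 0.0 op -0.007 t 19.75
paddle 97 [-0.0951 -0.0283] 0.12696572203186895 [-0.0342 -0.0187]
top -0.07 68 [0.1069 0.1087 0.1103]
top -0.06 66 [0.1067 0.1088 0.1109]
top -0.05 67 [0.1062 0.1093 0.1111]
top -0.04 70 [0.1061 0.1091 0.1108]
top -0.03 72 [0.1067 0.1089 0.111 ]
top -0.02 66 [0.1066 0.1088 0.1106]
top -0.01 67 [0.1067 0.1087 0.1108]
top 0.0 67 [0.1068 0.1088 0.1102]
top 0.01 68 [0.1064 0.1086 0.1102]
top 0.02 71 [0.1057 0.1084 0.1103]
top 0.03 69 [0.1053 0.1075 0.1095]
top 0.04 66 [0.1055 0.1072 0.109 ]
top 0.05 67 [0.1064 0.1077 0.11  ]
top 0.06 96 [0.0921 0.1066 0.1094]
top 0.07 105 [0.071  0.0837 0.0936]
top 0.08 73 [0.0611 0.0633 0.07  ]
```

View pics/t9.png

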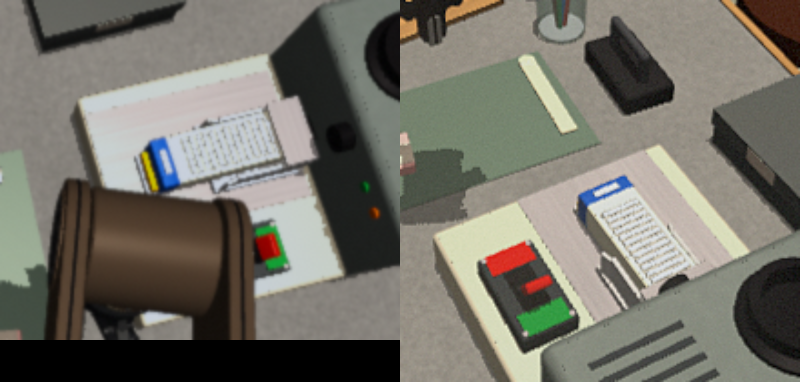

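The cassette lies flat behind the sill (blue end at (160,165) in the left crop) and the lever leans over the green field. Handing in.

```bash
python3 -c "
from plant import ctrl
print(ctrl.sign_off())"
```

```text
the job is handed in; nothing more can be done
None
```

The white cassette lies flat in the cradle, blue end out behind the yellow sill, the breaker was thrown fully off and then fully on, and the job is handed in; `sign_off` returned no verdict, and I did not read the sensing pin directly.

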